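# Load two rubber heel lifts into the spring feeder

### The job

Load both rubber heel lifts into the upright spring feeder, round end to the round end: push each one down against the spring follower until it has gone below the two spring bolts at the ends of the mouth and they have snapped out over the stack. Leave the stack held down by the bolts and do not disturb the die, tape roll, sanding block and chalk lying about.

Things in the scene. Friction and masses are not known exactly. Their poses are not given: they have to be found in the camera images.
- lift_1_mid (a point): loose heel lift: flat hard black rubber, 86 mm long (its x), 60 wide (y), 14 thick, 70 g. -x end straight, +x end a half circle of radius 30 mm; long sides straight and parallel from x = -43 to +13 mm. Both faces alike (3 grey nail recesses). Point: its centre, half-way up; z up. Starts flat, left of the feeder on the table (centre 7 mm up). Grasp across the 60 mm width.
- lift_2_mid (a point): loose heel lift: flat hard black rubber, 86 mm long (its x), 60 wide (y), 14 thick, 70 g. -x end straight, +x end a half circle of radius 30 mm; long sides straight and parallel from x = -43 to +13 mm. Both faces alike (3 grey nail recesses). Point: its centre, half-way up; z up. Starts flat, right of the feeder on the felt strip on the cutting pad (centre 20 mm up). Grasp across the 60 mm width.
- feeder: fixed open-topped magazine for lifts: aluminium guide walls on a dark base 172 x 100 x 8 mm. Origin: on the table on the magazine's vertical axis, where a loaded lift's centre belongs; z up. +x end wall is a half circle, -x end wall flat: a lift goes in with its x along the feeder's x. Dark latch housings with black pull knobs outside both ends reach x = +-92 mm, 104 mm high.
- feeder_rim (a point): point on the feeder's axis at the rim, 113 mm above the table; axes as the feeder's. The guides leave 1.5 mm play round a lift up to 101 mm height and flare out 6 mm from there to the rim. Both long sides (+-y) are open from x = -31 to +26 mm, from 34 mm height upwards: fingers closing along y on a lift's long sides can go down with it.
- feeder_mouth (a point): point on the feeder's axis level with the flat underside of the two spring bolts, 85 mm above the table; axes as the feeder's. A lift is caught once its top face is pushed below this level; the spring then holds it up against the bolts. With two loaded, their centres stand 7 and 21 mm below this point.
- bolt_front (a joint): spring bolt at the feeder's -x end, 14 mm wide: 0 = out (nose 6.5 mm into the mouth, 5 mm over a lift's end), to 0.009 m as it is pushed outwards. Flat below; above, a steep bevel from the nose (85 mm high) to the wall (100 mm). A lift pushed down (5 to 10 N for both bolts, besides the follower) cams it back, then it snaps out over it. A lift just put in rests on the bevels, underside about 94 mm high.
- bolt_back (a joint): the same spring bolt at the feeder's +x (round) end
- follower (a joint): spring follower: steel plate of the lifts' outline inside the feeder. 0 = fully up (empty; its top 83 mm above the table), grows downwards to 0.045 m at its stop; push needed about 6 N at 0, 12 N at the stop. Reads 0.012 with one lift caught under the bolts, 0.026 with two.
- die_heel: bystander, loose, to be left where it is: heel-shaped steel cutting die, a hollow band 74 x 64 x 31 mm, origin under its centre
- tape_2: bystander, loose, to be left where it is: roll of black tape, 62 mm across, 19 mm high, origin under its centre
- sand_block: bystander, loose, to be left where it is: cork-brown sanding block 60 x 90 x 30 mm, origin under its centre
- chalk: bystander, loose, to be left where it is: stick of chalk 11 x 50 x 11 mm, origin under its centre
Things that resemble listed ones, but are neither listed nor needed, are in the scene too. Leave any white look-alike of the part that bears lift_2_mid alone.

How it is judged:
By the outcome, as a careful person would: the job done as asked, in the order asked, and still so for the second after the job is handed in, with the robot touching nothing.
It also fails if it takes over 64 s, if anything falls off the work surface, if the arm or the gripper's body presses on something with over 40 N, if the wrist force passes 120 N, or if a joint passes its speed limit or range.

### The arm

A 6-joint arm with a two-finger parallel gripper is mounted at the origin on a cart in front of the work surface, level with it; the furniture and walls round the work are solid. World frame = base frame: x ahead of the robot, y to its left, z up, the work surface at z = 0. Lengths are in m, angles in rad, forces in N, time in s.
With the tool pointing down it reaches from about 0.325 to 0.9 m from the base axis. Payload 6.1 kg.
Tool frame: the origin (TCP) lies midway between the tips of the shut fingers; the grasp point (between the pads) lies 19 mm behind it; x points along the fingers, y is the direction in which the jaws open and shut, and the axes are right-handed (so a half turn about x gives the same grasp; the last joint's range is limited). The gripper opens to 85 mm and grips with 20 to 120 N. Pads are 22 mm wide; open, the fingers measure 114 mm over their backs; the gripper's body (76 mm by 85 mm) begins 54 mm behind the grasp point. The pads swing forward as they close: fully open they stand 13 mm farther back than shut.
Start: joints at [1.107, 0.22, 1.526, -0, 1.395, -0.126], TCP at [0.207, 0.59, 0.231] pointing down, gripper open.
Joint ranges: [-2.98, 2.98], [-0.91, 2.08], [0.09, 2.57], [-1.24, 4.39], [0.2, 2.65], [-2.68, 2.68]. Speed limits (rad/s): [2.57, 2.57, 3.01, 3.14, 3.14, 3.14].

### API

Orientations are given as [roll, pitch, yaw] about the fixed x, y, z axes, in that order (R = Rz(yaw) Ry(pitch) Rx(roll)).
In Python, from plant import movep, move_l, set_joints, gripper_to, hold, inverse_kinematics, observe, get_image, get_calibration, Unreachable, job_done gives the robot as it stands. Calls block until the motion is done:
- movep(position, orientation): joint-space move of the TCP to a pose.
- move_l(position, feed=0.15, rotation=None, max_force=None): straight line of the TCP; rotation=None keeps the orientation; feed is the mean speed in m/s. With max_force (N) it stops when the force on the tool has changed by that much, and returns True; else False.
- set_joints(angles): joint-space move.
- gripper_to(opening, f_grip=None): finger opening in m; f_grip is the grip in N (None keeps the last); returns when the fingers have stopped.
- hold(seconds).
- inverse_kinematics(position, orientation): joint angles nearest the present ones, or None.
- observe(): the state.
- get_image(name): name is "scene" or "top" or "wrist"; returns (picture, depth): 400x640x3 uint8, red, green, blue; 400x640 float32, m along the optical axis (not along the pixel's ray), 0 where there is no reading.
- get_calibration(name): a dict with "intrinsics" (3x3 intrinsics, pixels), "world_from_camera" (4x4, takes a point from camera to world coordinates). Camera axes: x right, y down, z forward; pixel columns grow to the right and rows downward; lengths in m; the calibration is good to about 2 mm. A picture is of the moment at which its call begins: read the wrist's pose just before it. get_calibration takes no time and is no camera call; for the wrist camera it gives the pose at the moment of the call.
A pose or a line that the arm cannot do raises Unreachable and nothing moves.
- job_done(): hands the job in, once; it reports no verdict.
The state is a dict: "time_s": time; "q": joint angles; "joint_velocities": joint speeds; "joint_torque": joint torques, N m; "eef_pos": TCP position; "tcp_rot": TCP orientation; "ft_force": force on the tool from outside, world axes, zero at the start; "torque": the same for the moment, N m; "opening": finger opening in m.
Only numpy, scipy, OpenCV 4.12 (cv2) and the standard library are available. Lean on these libraries where they do the work, as an engineer would, in place of code of your own. Each camera call takes 0.05 s, during which the arm holds its last target.

## Working session

There is one attempt and no reset: what is moved stays moved. The work goes in short steps, each a Python script; the robot and the scene stay as the last script left them, time stands still between calls to the robot, and variables do not carry over. Pictures are saved under pics/ and viewed, and the job is handed in when it is done.

```bash
ls; mkdir -p pics
python3 - <<'E'
from plant import *
import cv2, numpy as np
for n in ("scene","top","wrist"):
    im,d=get_image(n); cv2.imwrite(f"pics/{n}0.png",im[:,:,::-1]); np.save(f"{n}0.npy",d)
    c=get_calibration(n); print(n,np.round(c["intrinsics"],1).tolist(),np.round(c["world_from_camera"],3).tolist())
print(observe())
E
```

```text
pics
scene [[448.3, 0.0, 325.0], [0.0, 448.3, 199.5], [0.0, 0.0, 1.0]] [[-0.882, -0.197, 0.428, -0.238], [-0.47, 0.409, -0.782, 1.275], [-0.02, -0.891, -0.453, 0.921], [0.0, 0.0, 0.0, 1.0]]
top [[451.0, 0.0, 317.1], [0.0, 451.0, 195.1], [0.0, 0.0, 1.0]] [[-0.064, -0.976, 0.21, 0.192], [-0.998, 0.063, -0.011, -0.149], [-0.002, -0.21, -0.978, 1.765], [0.0, 0.0, 0.0, 1.0]]
wrist [[292.5, 0.0, 318.1], [0.0, 292.5, 199.7], [0.0, 0.0, 1.0]] [[0.331, 0.903, 0.275, 0.137], [0.944, -0.317, -0.097, 0.614], [-0.001, 0.291, -0.957, 0.373], [0.0, 0.0, 0.0, 1.0]]
{'time_s': 0.15, 'q': array([ 1.10693137e+00,  2.21076775e-01,  1.52734536e+00,  2.19530058e-05,
        1.39467240e+00, -1.26120780e-01]), 'joint_velocities': array([-0.0004457 , -0.00200993, -0.00472304,  0.00064054,  0.00079247,
        0.00182449]), 'joint_torque': array([ 6.71576036e-04, -4.97481430e+01, -3.89905858e+01, -7.68522568e-05,
        7.11349028e-03, -3.24654373e-06]), 'eef_pos': array([0.20690338, 0.58927671, 0.23043239]), 'tcp_rot': array([-1.71130309,  1.56929428, -2.04905113]), 'ft_force': array([-0.26346208,  0.2152495 , -0.2102134 ]), 'torque': array([-0.00515896, -0.06652593,  0.01628649]), 'opening': 0.08583792335142011}
```

View pics/top0.png

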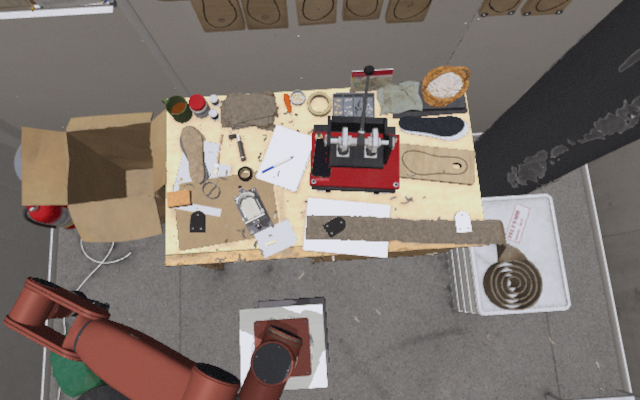

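View pics/scene0.png

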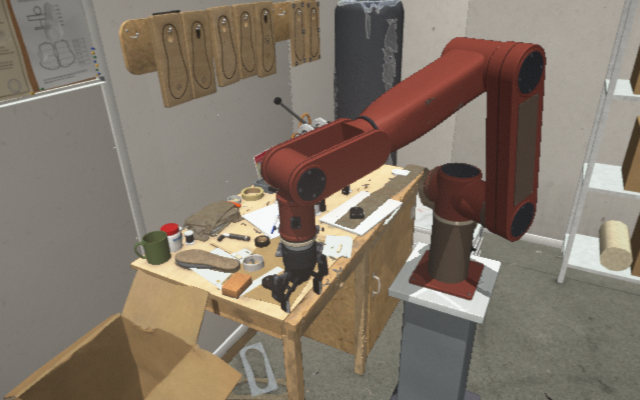

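View pics/wrist0.png

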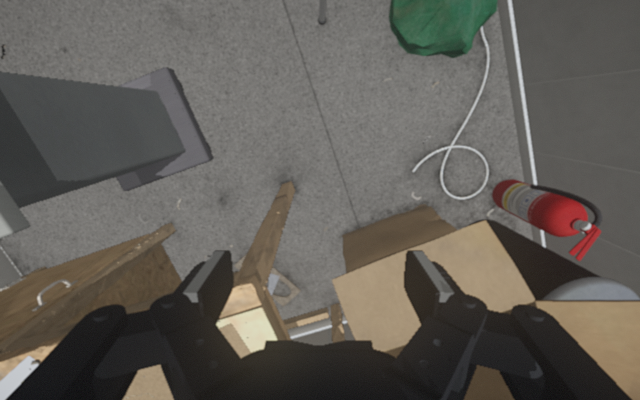

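```bash
cat > h.py <<'E'
import numpy as np, cv2
from plant import *
def proj(cal,P):
    K=cal["intrinsics"];T=np.linalg.inv(cal["world_from_camera"])
    p=(T[:3,:3]@np.atleast_2d(P).T).T+T[:3,3]; p=p@np.array(K).T
    return p[:,:2]/p[:,2:]
def ray(cal,uv,z):
    K=np.array(cal["intrinsics"]);W=np.array(cal["world_from_camera"])
    uv=np.atleast_2d(np.asarray(uv,float)); d=np.c_[uv,np.ones(len(uv))]@np.linalg.inv(K).T@W[:3,:3].T
    o=W[:3,3]; return o+d*((z-o[2])/d[:,2])[:,None]
E
python3 - <<'E'
import cv2,numpy as np
from h import *
im=cv2.imread("pics/top0.png"); c=im[170:265,160:480]
cv2.imwrite("pics/topc.png",cv2.resize(im[170:260,160:360],None,fx=4,fy=4,interpolation=cv2.INTER_CUBIC))
cal=get_calibration("top")
print(ray(cal,[[198,222],[252,210],[334,227],[463,222]],0.02))
E
```

```text
[[ 0.48924805  0.30278249  0.02      ]
 [ 0.52329118  0.09042328  0.02      ]
 [ 0.43540425 -0.22637034  0.02      ]
 [ 0.42262929 -0.73035392  0.02      ]]
```

View pics/topc.png

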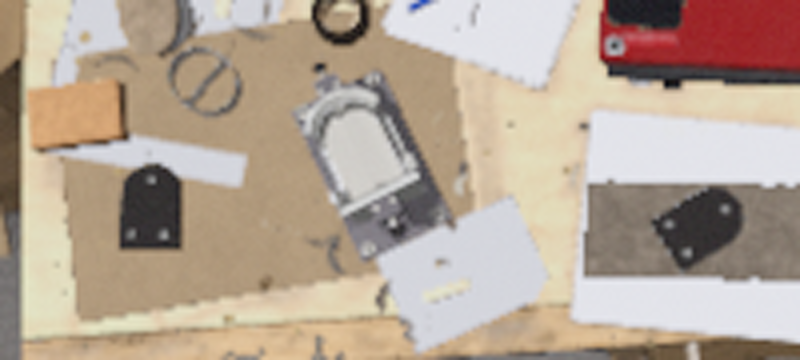

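The lift candidates in the top view are the black one at (198,222), left of the feeder, the black one at (334,227), on the felt strip on the white pad, and the white look-alike at (463,222). The feeder is at (252,210). I choose the two black ones, as the description says, and check them next with close wrist views.

Run:
```python
from h import *
P=np.pi/2
movep([0.565,0.19,0.24],[0,P,0]); print(observe()["time_s"])
for k,p in enumerate([None,[0.50,-0.07,0.24]]):
    if p: movep(p,[0,P,0]); print(observe()["time_s"])
    hold(0.2)
    c=get_calibration("wrist"); im,d=get_image("wrist"); cv2.imwrite(f"pics/w{k}.png",im[:,:,::-1]); np.savez(f"w{k}.npz",d=d,K=c["intrinsics"],W=c["world_from_camera"])
    print(observe()["eef_pos"],np.round(c["world_from_camera"],3).tolist())
im,d=get_image("top"); cv2.imwrite("pics/top1.png",im[:,:,::-1]); np.save("top1.npy",d)
print(observe()["time_s"],observe()["q"])
```

```text
2.0917
[0.56479279 0.19065779 0.2399865 ] [[-0.001, 0.956, 0.292, 0.49], [1.0, 0.001, 0.001, 0.191], [0.0, 0.292, -0.956, 0.382], [0.0, 0.0, 0.0, 1.0]]
3.3833
[ 0.50033363 -0.06900973  0.23992307] [[-0.002, 0.956, 0.292, 0.426], [1.0, 0.002, 0.001, -0.069], [0.001, 0.292, -0.956, 0.382], [0.0, 0.0, 0.0, 1.0]]
3.6833 [-2.93705854e-01 -7.55613121e-02  1.82282360e+00  7.33775461e-05
  1.39456197e+00 -1.86607087e+00]
```

View pics/w0.png

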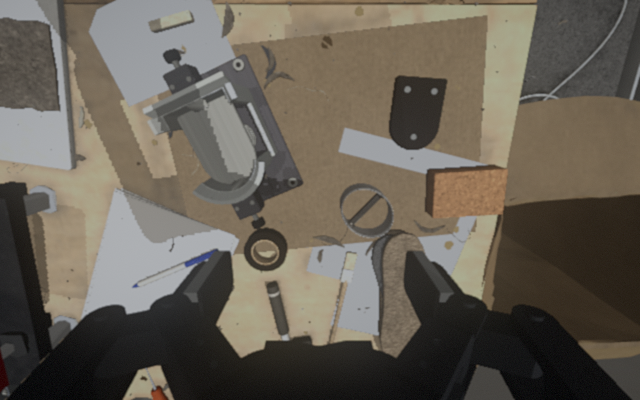

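View pics/w1.png

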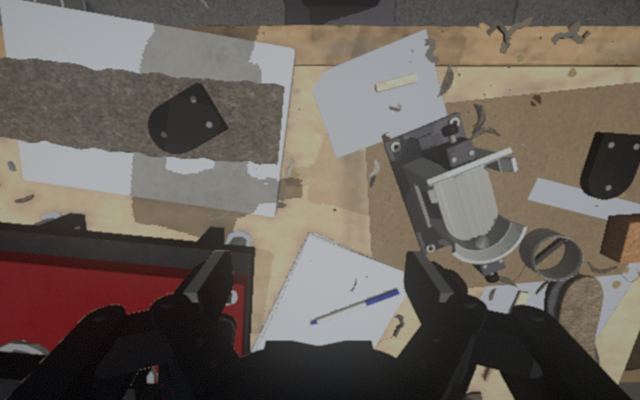

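```bash
cat >> h.py <<'E'
def cloud(f):
    z=np.load(f); d=z["d"];K=z["K"];W=z["W"]
    v,u=np.mgrid[:400,:640]; p=np.stack([(u-K[0,2])/K[0,0]*d,(v-K[1,2])/K[1,1]*d,d],-1)
    return p@W[:3,:3].T+W[:3,3], d>0
def lift(mask,cal,zt):
    m=cv2.morphologyEx(mask.astype(np.uint8),cv2.MORPH_OPEN,np.ones((3,3)))
    n,l,s,c=cv2.connectedComponentsWithStats(m); return l,s,c
E
python3 - <<'E'
from h import *
for k,bb,zt in((0,(370,60,460,165),.014),(1,(130,70,240,165),.027)):
    im=cv2.imread(f"pics/w{k}.png"); X,ok=cloud(f"w{k}.npz")
    x0,y0,x1,y1=bb; g=im[y0:y1,x0:x1].max(-1); H=X[y0:y1,x0:x1]
    m=(g<70)
    n,l,s,c=cv2.connectedComponentsWithStats(m.astype(np.uint8)); j=1+np.argmax(s[1:,4]); mm=l==j
    print(k,s[j],"h pct",np.percentile(H[mm][:,2],[2,10,50,90,98]), "bg",np.percentile(H[~m][:,2],[5,25,50,75,95]))
    np.save(f"m{k}.npy",mm)
    cv2.imwrite(f"pics/lc{k}.png",np.hstack([cv2.resize(im[y0:y1,x0:x1],None,fx=4,fy=4,interpolation=0),cv2.cvtColor(cv2.resize(mm.astype(np.uint8)*255,None,fx=4,fy=4,interpolation=0),cv2.COLOR_GRAY2BGR)]))
X,ok=cloud("w0.npz")
Z=X[:,:,2]; sub=Z[40:240,100:320]
cv2.imwrite("pics/fz.png",cv2.resize(np.hstack([cv2.applyColorMap((np.clip(sub/.13,0,1)*255).astype(np.uint8),cv2.COLORMAP_JET),cv2.imread("pics/w0.png")[40:240,100:320]]),None,fx=1.8,fy=1.8))
E
```

```text
0 [  19   16   58   73 3235] h pct [0.00728969 0.01234647 0.01348526 0.01450665 0.01519625] bg [-0.00156477 -0.00077746 -0.00022016  0.00037712  0.01158034]
1 [  18   13   80   71 3562] h pct [0.02220319 0.02572169 0.02690034 0.02794581 0.02861503] bg [0.00887861 0.01205822 0.01348552 0.01443775 0.01597736]
```

View pics/fz.png

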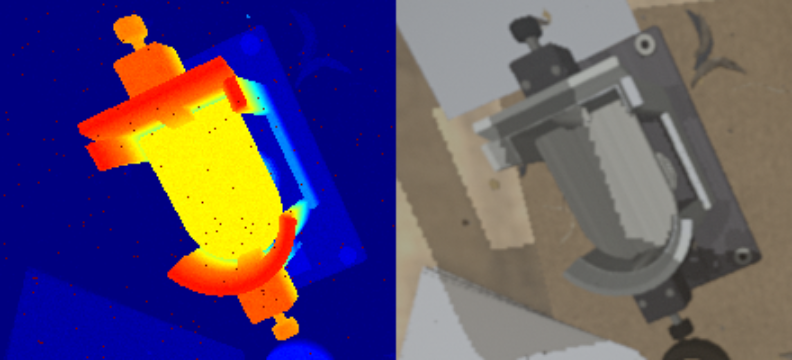

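View pics/lc0.png

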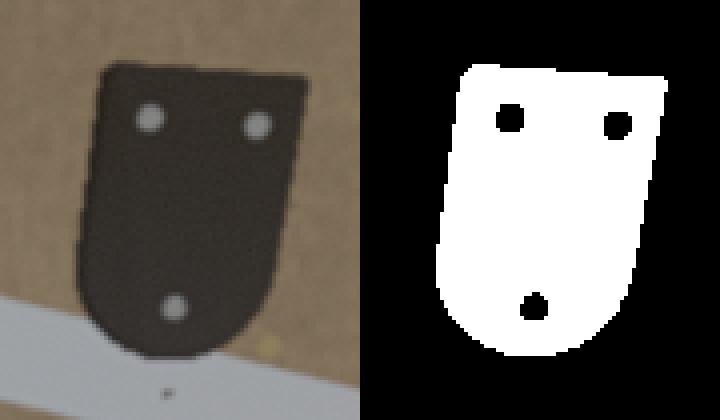

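View pics/lc1.png

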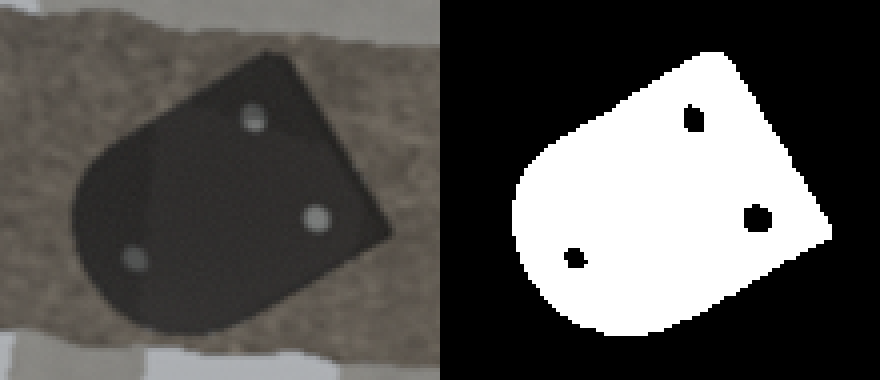

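Run:
```python
from h import *
for k,bb,zt in((0,(370,60,460,165),.0138),(1,(130,70,240,165),.0268)):
    mm=np.load(f"m{k}.npy").astype(np.uint8); x0,y0,_,_=bb
    cs,_=cv2.findContours(mm,cv2.RETR_EXTERNAL,cv2.CHAIN_APPROX_NONE); c=max(cs,key=cv2.contourArea)
    f=cv2.drawContours(np.zeros_like(mm),[c],-1,1,-1)
    X,ok=cloud(f"w{k}.npz"); Z=X[y0:y0+mm.shape[0],x0:x0+mm.shape[1],2]
    f&=((Z>zt-.004)|(cv2.erode(f,np.ones((7,7)))>0)).astype(np.uint8)
    f=cv2.morphologyEx(f,cv2.MORPH_OPEN,np.ones((3,3)))
    z=np.load(f"w{k}.npz"); v,u=np.nonzero(f)
    p=ray(dict(intrinsics=z["K"],world_from_camera=z["W"]),np.c_[u+x0,v+y0],zt)[:,:2]
    (cx,cy),(w,h),a=cv2.minAreaRect((p*1000).astype(np.float32))
    a=np.radians(a); ax=np.array([np.cos(a),np.sin(a)])
    if w<h: ax=np.array([-ax[1],ax[0]])
    cen=p.mean(0)*1000
    if (cen-[cx,cy])@ax>0: ax=-ax
    print("lift",k+1,cx,cy,w,h,"ang",np.degrees(np.arctan2(ax[1],ax[0])),"centroid off",(cen-[cx,cy])@ax)
# feeder bird's-eye
tiles=[]
for k in(0,1):
    X,ok=cloud(f"w{k}.npz"); im=cv2.imread(f"pics/w{k}.png"); Q=X[ok]; C=im[ok]
    o=np.array([.52,.09]); s=2000
    ij=((Q[:,:2]-o)*s).astype(int); I=200-ij[:,0]; J=200-ij[:,1]
    g=(I>=0)&(I<400)&(J>=0)&(J<400)&(Q[:,2]<.2)
    A=np.zeros((400,400,3),np.uint8); Hc=cv2.applyColorMap((np.clip(Q[:,2]/.125,0,1)*255).astype(np.uint8)[:,None],cv2.COLORMAP_JET)[:,0]
    od=np.argsort(Q[g][:,2])
    for dx in range(3):
        for dy in range(3):
            A[np.clip(I[g][od]+dx-1,0,399),np.clip(J[g][od]+dy-1,0,399)]=Hc[g][od]
    tiles.append(A)
cv2.imwrite("pics/bev.png",np.hstack(tiles))
```

```text
lift 1 494.0773010253906 308.9649963378906 58.765995025634766 82.4810562133789 ang -3.6765213012695312 centroid off -3.7324246699863717
lift 2 440.37835693359375 -228.10520935058594 59.681793212890625 86.4740219116211 ang -61.695842742919915 centroid off -3.2302811641518767
```

View pics/bev.png

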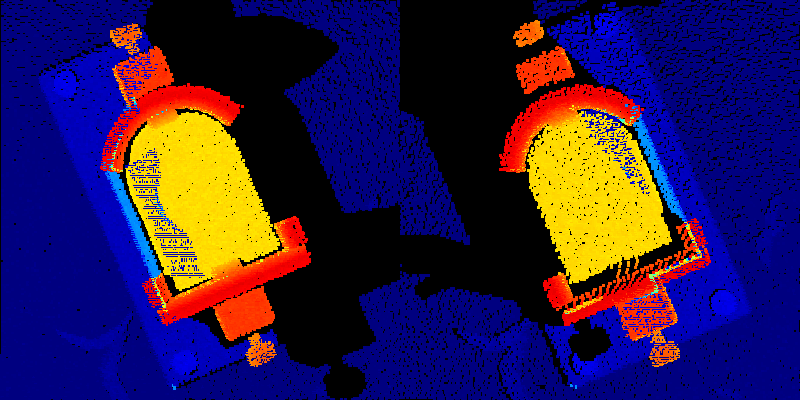

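Run:
```python
from h import *
def pts(k):
    X,ok=cloud(f"w{k}.npz"); Q=X[ok]; return Q
for sel in ((0,),(1,),(0,1)):
    Q=np.vstack([pts(k) for k in sel]); Q=Q[np.linalg.norm(Q[:,:2]-[.52,.09],axis=1)<.12]
    o=np.array([.525,.09]);a=np.radians(23)
    for it in range(8):
        c,s=np.cos(a),np.sin(a); q=(Q[:,:2]-o)@np.array([[c,-s],[s,c]]); z=Q[:,2]
        H=(z>.085)&(z<.106)&(abs(q[:,1])<20e-3)&(abs(q[:,0])<.1)
        f=q[H&(q[:,0]>.058)]; b=q[H&(q[:,0]<-.058)]
        r=lambda v:np.percentile(v,[1,99])
        mf,mb=r(f[:,1]).mean(),r(b[:,1]).mean()
        xe=(np.percentile(f[:,0],99.5),np.percentile(b[:,0],.5))
        da=(mf-mb)/(.154); dy=(mf+mb)/2; dx=sum(xe)/2
        o=o+np.array([[c,-s],[s,c]])@[dx,dy]; a+=da
    c,s=np.cos(a),np.sin(a); q=(Q[:,:2]-o)@np.array([[c,-s],[s,c]])
    F=abs(z-.083)<.003; F&=(abs(q[:,0])<.044)&(abs(q[:,1])<.034); ff=q[F]
    R=(z>.105)&(z<.12); rr=q[R]
    B=(z>.005)&(z<.011)&(abs(q[:,0])<.084)&(abs(q[:,1])<.06); bb=q[B]
    mid=(abs(ff[:,0])<.01)
    print(sel,"o",o,"deg",np.degrees(a),"housing x",xe,"y",r(f[:,1]),r(b[:,1]))
    print("  follower x",np.percentile(ff[:,0],[.5,99.5]),"y at mid",np.percentile(ff[mid][:,1],[.5,99.5]),"rim x",np.percentile(rr[:,0],[.3,99.7]),"y",np.percentile(rr[:,1],[.3,99.7]),"base y",np.percentile(bb[:,1],[.5,99.5]))
    w=rr[rr[:,0]<-.035]; print("  endwall y",np.percentile(w[:,1],[.5,99.5]))
    for xx in(-.06,0,.06):
        m=abs(bb[:,0]-xx)<.02; print("   base y @",xx,np.percentile(bb[m][:,1],[1,99]))
```

```text
(0,) o [0.52333185 0.09347892] deg 23.133319247667348 housing x (np.float64(0.09118603973401682), np.float64(-0.09118603973699918)) y [-0.01256193  0.01256193] [-0.01254656  0.01254656]
  follower x [-0.0415406   0.03934282] y at mid [-0.0291747   0.02822426] rim x [-0.05542049  0.05881494] y [-0.0424868   0.04106125] base y [-0.0077404   0.04918114]
  endwall y [-0.0421338   0.04089914]
   base y @ -0.06 [-0.00362378  0.04918114]
   base y @ 0 [0.0119426 0.0489517]
   base y @ 0.06 [-0.00537336  0.04886182]
(1,) o [0.52334782 0.09196164] deg 23.168952460713736 housing x (np.float64(0.0914142644910072), np.float64(-0.09141426447676075)) y [-0.01255678  0.01255678] [-0.01254718  0.01254718]
  follower x [-0.03645401  0.04261591] y at mid [-0.02821961  0.02902848] rim x [-0.0613425   0.05503046] y [-0.0409351   0.04226048] base y [-0.0489959  0.0493134]
  endwall y [-0.04094922  0.04208775]
   base y @ -0.06 [-0.04848576  0.04934439]
   base y @ 0 [-0.04892242 -0.01402423]
   base y @ 0.06 [-0.04895728 -0.01214061]
(0, 1) o [0.52316484 0.09266102] deg 23.12957240067446 housing x (np.float64(0.09146300024437297), np.float64(-0.09146300009332159)) y [-0.01316255  0.01316256] [-0.01317255  0.01317255]
  follower x [-0.04358886  0.04140307] y at mid [-0.0287839   0.02879634] rim x [-0.06062523  0.05539957] y [-0.04171369  0.04161081] base y [-0.04950798  0.04973162]
  endwall y [-0.04163113  0.04145735]
   base y @ -0.06 [-0.04894622  0.04948973]
   base y @ 0 [-0.04930953  0.0494972 ]
   base y @ 0.06 [-0.04924452  0.04930098]
```

Run:
```python
from h import *
for k,bb,zt,cen,a in((0,(370,60,460,165),.0138,(494.1,309.),-3.68),(1,(130,70,240,165),.0268,(440.4,-228.1),-61.7)):
    mm=np.load(f"m{k}.npy").astype(np.uint8); x0,y0,_,_=bb
    z=np.load(f"w{k}.npz"); v,u=np.nonzero(mm)
    p=ray(dict(intrinsics=z["K"],world_from_camera=z["W"]),np.c_[u+x0,v+y0],zt)[:,:2]*1000
    print(k+1,cv2.minAreaRect(p.astype(np.float32)))
    a=np.radians(a);c,s=np.cos(a),np.sin(a); q=(p-cen)@np.array([[c,-s],[s,c]])
    X,ok=cloud(f"w{k}.npz"); D=X[ok]; D=D[(D[:,2]>zt-.004)&(D[:,2]<zt+.006)&(np.linalg.norm(D[:,:2]*1000-cen,axis=1)<52)][:,:2]*1000
    r=(D-cen)@np.array([[c,-s],[s,c]])
    for n,t in(("mask",q),("depth",r)):
        P=lambda v:np.percentile(v,[.7,99.3])
        print(n,"x",P(t[abs(t[:,1])<25][:,0]),"y",[P(t[abs(t[:,0]-x)<8][:,1]).round(1) for x in(-30,-15,0)])
```

```text
1 ((494.01544189453125, 307.8981018066406), (60.798622131347656, 82.48326873779297), 86.22813415527344)
mask x [-40.79861562  39.66261953] y [array([-31. ,  28.8]), array([-31. ,  28.9]), array([-31.1,  28.9])]
depth x [-42.0577243   40.84077672] y [array([-28.6,  30.7]), array([-28.6,  30.4]), array([-28.6,  30.8])]
2 ((440.2891845703125, -227.39413452148438), (60.19905471801758, 87.81069946289062), 28.304157257080078)
mask x [-43.89486479  41.36458957] y [array([-29.5,  29.5]), array([-29.4,  29.7]), array([-29.3,  29.8])]
depth x [-41.72183194  41.65476175] y [array([-30. ,  29.4]), array([-29.9,  29.3]), array([-29.8,  29.3])]
```

```bash
cat >> h.py <<'E'
P=np.pi/2
FO=np.array([.5232,.0927]); FA=np.radians(23.13)
def at(o,a,x,y=0): return np.array(o)+[np.cos(a)*x-np.sin(a)*y,np.sin(a)*x+np.cos(a)*y]
def st(t=""):
    s=observe(); print(t,"t",round(s["time_s"],2),"p",s["eef_pos"].round(4),"F",s["ft_force"].round(1),"M",s["torque"].round(2),"op",round(s["opening"],4)); return s
def pick(o,a,z,gx=-.003):
    g=at(o,a,gx)
    movep([*g,z+.12],[0,P,a]); st("above")
    gripper_to(.085,80)
    print("hit",move_l([*g,z+.02],feed=.2)); print("hit",move_l([*g,z],feed=.05,max_force=8)); st("down")
    gripper_to(.05,80); st("grip")
E
python3 - <<'E'
from h import *
pick((.4936,.3097),np.radians(-3.68),-.001)
s=observe(); p=s["eef_pos"]
move_l([p[0],p[1],p[2]+.05],feed=.15); st("up")
im,d=get_image("wrist"); cv2.imwrite("pics/g1.png",im[:,:,::-1])
E
```

```text
above t 5.17 p [0.4914 0.3092 0.1195] F [0.5 0.  0.4] M [-0.05  0.01 -0.02] op 0.0854
hit False
hit False
down t 6.58 p [ 0.4904  0.3098 -0.0013] F [ 0.2 -0.1  1.4] M [ 0.01 -0.05 -0.  ] op 0.0849
grip t 6.95 p [ 0.4915  0.3103 -0.    ] F [-0.1  0.9  4.6] M [-0.07  0.05  0.  ] op 0.0574
up t 7.44 p [0.4914 0.3102 0.0498] F [ 0.1 -0.4 -1.7] M [-0.04 -0.01 -0.03] op 0.0576
```

View pics/g1.png

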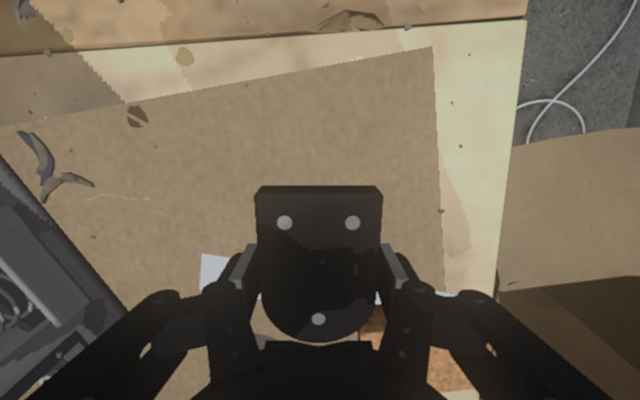

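```bash
cat >> h.py <<'E'
def inhand():
    s=observe(); c=get_calibration("wrist"); im,d=get_image("wrist")
    K=c["intrinsics"];W=c["world_from_camera"]
    v,u=np.mgrid[:400,:640]; X=np.stack([(u-K[0,2])/K[0,0]*d,(v-K[1,2])/K[1,1]*d,d],-1)@W[:3,:3].T+W[:3,3]
    from scipy.spatial.transform import Rotation as R
    T=R.from_euler("xyz",s["tcp_rot"]).as_matrix()
    q=(X-s["eef_pos"])@T   # tool frame: x down, y jaw, z = lift x
    m=(d>0)&(abs(q[...,1])<.024)&(q[...,2]>-.06)&(q[...,2]<.02)&(q[...,0]>-.03)&(q[...,0]<.005)
    t=q[m]; t=t[abs(t[:,0]-np.median(t[:,0]))<.006]
    A=np.c_[np.ones(len(t)),t[:,1],t[:,2]]; cf=np.linalg.lstsq(A,t[:,0],rcond=None)[0]
    res=abs(A@cf-t[:,0])<.0015; cf=np.linalg.lstsq(A[res],t[res][:,0],rcond=None)[0]; t=t[res]
    print("top face above tcp mm",-cf[0]*1000,"roll,pitch deg",np.degrees(cf[1:]))
    for y in(-.018,0,.018):
        e=t[abs(t[:,1]-y)<.004][:,2]; print(" end z at y",y,round(np.percentile(e,1)*1000,1))
E
python3 - <<'E'
from h import *
inhand()
E
```

```text
top face above tcp mm 13.644633079401386 roll,pitch deg [-0.01888743 -0.15379781]
 end z at y -0.018 -39.0
 end z at y 0 -39.0
 end z at y 0.018 -38.9
```

```bash
cat >> h.py <<'E'
def insert(gx,top,y=0):
    g=at(FO,FA,gx,y)
    s=observe(); p=s["eef_pos"]
    if p[2]<.15: move_l([p[0],p[1],.165],feed=.25)
    movep([*g,.165],[0,P,FA]); st("over")
    move_l([*g,.130-top],feed=.15); st("at flare")
    print("hit",move_l([*g,.112-top],feed=.05,max_force=15)); st("bevel")
E
python3 - <<'E'
from h import *
insert(-.0037,.0136)
E
```

```text
over t 9.03 p [0.5189 0.0917 0.1634] F [1.  0.1 0.3] M [ 0.01 -0.04 -0.01] op 0.0578
at flare t 9.51 p [0.5195 0.0921 0.1161] F [-0.1 -0.2  0.4] M [-0.01 -0.01  0.  ] op 0.058
hit False
bevel t 10.02 p [0.5198 0.0912 0.0983] F [-0.4 -0.6 -0.3] M [-0.01  0.04 -0.03] op 0.0574
```

```bash
cat >> h.py <<'E'
def push(gx,top,ztop,feed=.03,mf=50,y=0):
    g=at(FO,FA,gx,y)
    print("hit",move_l([*g,ztop-top],feed=feed,max_force=mf)); st("push")
E
python3 - <<'E'
from h import *
for z in (.100,.092,.086,.0815): push(-.0037,.0136,z)
inhand()
E
```

```text
hit False
push t 10.57 p [0.5193 0.0911 0.0857] F [ 1.1 -0.6 -2.7] M [-0.12 -0.11  0.03] op 0.0581
hit False
push t 10.98 p [0.5204 0.0914 0.0789] F [0.4 0.2 3.8] M [ 0.04 -0.04 -0.02] op 0.0575
hit False
push t 11.33 p [0.5205 0.0913 0.0729] F [0.4 0.2 4.7] M [ 0.04 -0.1   0.01] op 0.0575
hit False
push t 11.63 p [0.5205 0.0914 0.0686] F [-0.9  0.4  7.9] M [0.11 0.1  0.03] op 0.0571
top face above tcp mm 13.716711332031778 roll,pitch deg [-0.03010184  0.00734693]
 end z at y -0.018 -46.1
 end z at y 0 -33.1
 end z at y 0.018 -46.1
```

Run:
```python
from h import *
gripper_to(.085); st("open")
g=at(FO,FA,-.0037)
move_l([*g,.2],feed=.25); st("up")
b=at(FO,FA,0.04); movep([*b,.24],[0,P,FA]); hold(.1)
c=get_calibration("wrist"); im,d=get_image("wrist"); cv2.imwrite("pics/f1.png",im[:,:,::-1]); np.savez("f1.npz",d=d,K=c["intrinsics"],W=c["world_from_camera"])
st()
X,ok=cloud("f1.npz"); Q=X[ok]; q=(Q[:,:2]-FO)@np.array([[np.cos(FA),-np.sin(FA)],[np.sin(FA),np.cos(FA)]])
for x in (-.04,-.035,-.02,0,.02,.035,.04):
    for y in(0,.015):
        m=(abs(q[:,0]-x)<.003)&(abs(q[:,1]-y)<.004); print(x,y,m.sum(),np.median(Q[m][:,2]).round(4) if m.any() else None)
cv2.imwrite("pics/f1c.png",cv2.resize(im[20:260,180:460,::-1],None,fx=2.5,fy=2.5))
```

```text
open t 12.07 p [0.5193 0.0912 0.0674] F [-0.6 -0.2  0.3] M [ 0.07 -0.02  0.  ] op 0.085
up t 12.75 p [0.5191 0.0912 0.1987] F [-0.3 -0.7 -0.7] M [-0.   -0.01  0.  ] op 0.0852
 t 13.25 p [0.558  0.1082 0.237 ] F [0.7 0.2 0.2] M [ 0.02  0.01 -0.02] op 0.0848
-0.04 0 61 0.0917
-0.04 0.015 49 0.0846
-0.035 0 56 0.0846
-0.035 0.015 56 0.0846
-0.02 0 47 0.0844
-0.02 0.015 49 0.0846
0 0 48 0.0846
0 0.015 48 0.0847
0.02 0 44 0.0847
0.02 0.015 1124 0.3321
0.035 0 48 0.0847
0.035 0.015 45 0.0846
0.04 0 67 0.0901
0.04 0.015 86 0.091
```

View pics/f1c.png

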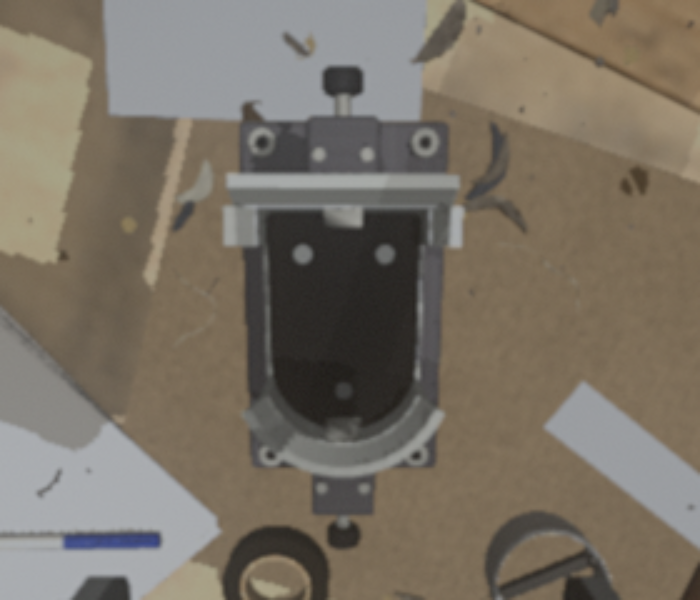

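The picture shows lift 1 flat under both bolts, noses at crop (343,215) and (343,428), with its top at about 84.6 mm. Next is lift 2, the black one on the felt.

Run:
```python
from h import *
pick((.4404,-.2282),np.radians(-61.7),.0135)
s=observe(); p=s["eef_pos"]
move_l([p[0],p[1],p[2]+.05],feed=.15); st("up")
inhand()
im,d=get_image("wrist"); cv2.imwrite("pics/g2.png",im[:,:,::-1])
```

```text
above t 14.63 p [ 0.4396 -0.2252  0.1339] F [-0.2 -0.1  0.6] M [-0.06  0.01 -0.03] op 0.0852
hit False
hit False
down t 16.05 p [ 0.4388 -0.2254  0.0132] F [-0.2  0.1  0.1] M [-0.03 -0.   -0.  ] op 0.0848
grip t 16.42 p [ 0.4397 -0.2261  0.0144] F [ 0.1 -0.6  6.1] M [ 0.02  0.17 -0.07] op 0.0572
up t 16.91 p [ 0.4396 -0.226   0.0642] F [ 0.6 -0.  -0.1] M [ 0.03  0.06 -0.08] op 0.0576
top face above tcp mm 12.614912509831534 roll,pitch deg [-0.08358238 -0.07149819]
 end z at y -0.018 -38.5
 end z at y 0 -38.4
 end z at y 0.018 -38.5
```

View pics/g2.png

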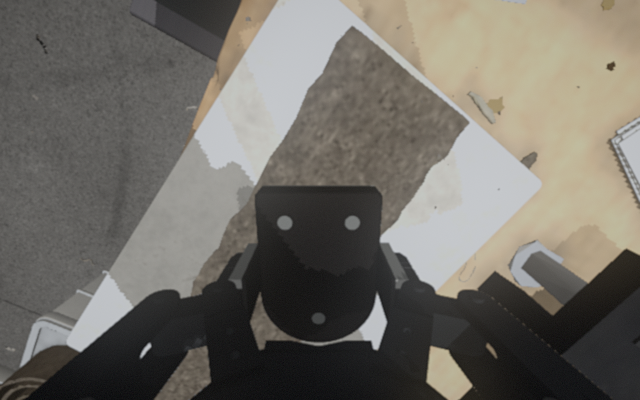

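Run:
```python
from h import *
insert(-.0043,.0126)
for z in (.105,.100,.095): push(-.0043,.0126,z)
```

```text
over t 18.8 p [0.5188 0.0902 0.1641] F [ 0.5  0.3 -0.2] M [-0.06 -0.02  0.05] op 0.0576
at flare t 19.27 p [0.5191 0.0902 0.1173] F [ 1.4  0.7 -0.8] M [ 0.06 -0.01  0.01] op 0.0572
hit False
bevel t 19.77 p [0.5191 0.0911 0.0993] F [-0.5 -0.5 -1.2] M [-0.03  0.01  0.07] op 0.0573
hit False
push t 20.16 p [0.5199 0.091  0.0928] F [1.3 0.  1.9] M [-0.07 -0.2  -0.01] op 0.0572
hit False
push t 20.48 p [0.5197 0.0909 0.0877] F [ 2.2 -0.3  1. ] M [-0.13 -0.24 -0.02] op 0.0577
hit False
push t 20.79 p [0.5196 0.091  0.0826] F [ 0.5 -0.5  4.3] M [-0.11 -0.19 -0.02] op 0.0577
```

Run:
```python
from h import *
for z in (.090,.085,.0815): push(-.0043,.0126,z)
inhand()
```

```text
hit False
push t 21.11 p [0.5196 0.091  0.0777] F [ 0.8 -0.4  5.6] M [-0.1  -0.11 -0.01] op 0.0574
hit False
push t 21.43 p [0.5196 0.091  0.0728] F [-0.2 -1.6  5.7] M [-0.15 -0.06 -0.06] op 0.0578
hit False
push t 21.69 p [0.5197 0.091  0.0695] F [-1.3 -0.6  8.1] M [-0.13  0.15 -0.04] op 0.0577
top face above tcp mm 12.711559744962281 roll,pitch deg [-0.05682838 -0.00743737]
 end z at y -0.018 -45.1
 end z at y 0 -32.2
 end z at y 0.018 -45.1
```

Run:
```python
from h import *
push(-.0043,.0126,.0805)
gripper_to(.085); st("open")
g=at(FO,FA,-.0043)
move_l([*g,.2],feed=.25); st("up")
b=at(FO,FA,0.04); movep([*b,.24],[0,P,FA]); hold(.3)
c=get_calibration("wrist"); im,d=get_image("wrist"); np.savez("f2.npz",d=d,K=c["intrinsics"],W=c["world_from_camera"])
X,ok=cloud("f2.npz"); Q=X[ok]; q=(Q[:,:2]-FO)@np.array([[np.cos(FA),-np.sin(FA)],[np.sin(FA),np.cos(FA)]])
for x in (-.04,-.02,0,.02,.035,.04):
    for y in(0,-.015):
        m=(abs(q[:,0]-x)<.003)&(abs(q[:,1]-y)<.004); print(x,y,m.sum(),np.median(Q[m][:,2]).round(4) if m.any() else None)
cv2.imwrite("pics/f2c.png",cv2.resize(im[20:260,180:460,::-1],None,fx=2.5,fy=2.5))
movep([.42,.09,.3],[0,P,FA])
im,d=get_image("top"); cv2.imwrite("pics/top2.png",cv2.resize(im[160:260,160:360,::-1],None,fx=4,fy=4))
a=cv2.imread("pics/top1.png")
st()
```

```text
hit False
push t 21.99 p [0.5197 0.091  0.0687] F [-0.9 -0.2  8.1] M [-0.14  0.12 -0.01] op 0.0575
open t 22.38 p [0.5185 0.0911 0.0672] F [0.3 0.4 0.5] M [-0.02  0.01 -0.03] op 0.0851
up t 23.06 p [0.5185 0.091  0.1987] F [-1.2 -0.5 -1.2] M [0.05 0.02 0.  ] op 0.0847
-0.04 0 57 0.0916
-0.04 -0.015 48 0.0844
-0.02 0 48 0.0845
-0.02 -0.015 48 0.0844
0 0 49 0.0844
0 -0.015 49 0.0846
0.02 0 45 0.0846
0.02 -0.015 1219 0.3335
0.035 0 42 0.0848
0.035 -0.015 38 0.0847
0.04 0 68 0.0902
0.04 -0.015 85 0.0897
 t 24.47 p [0.4206 0.09   0.2998] F [-0.6 -0.7 -0.6] M [ 0.04 -0.04 -0.03] op 0.0848
```

View pics/f2c.png

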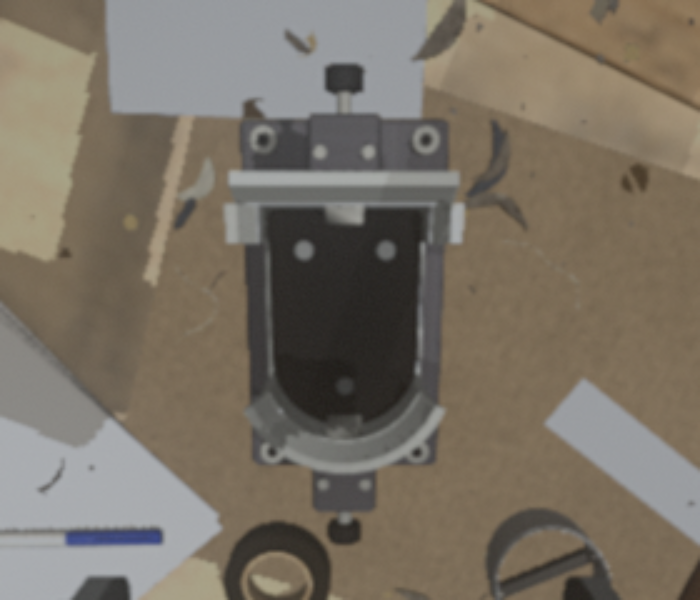

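View pics/top2.png

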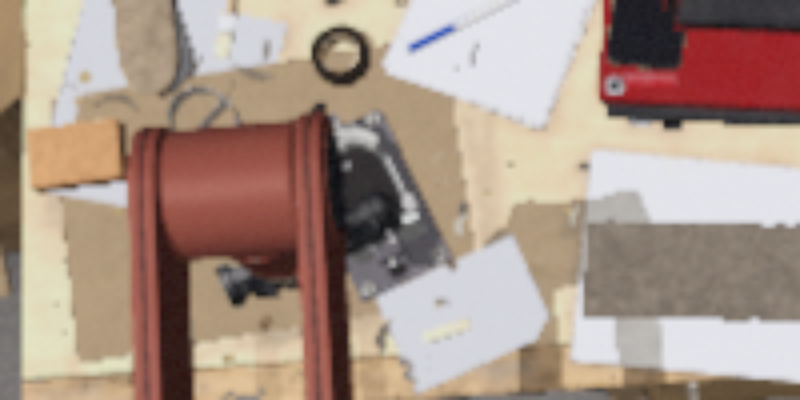

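Run:
```python
from h import *
job_done()
```

```text
the job is handed in; nothing more can be done
```

Both heel lifts are in the feeder, round end to round end, lift 1 first and lift 2 on top of it. The spring bolts are out over the stack. I handed the job in at about 24.5 s of the 64 s allowed, with the arm clear of everything.

- **Stack:** after each release the top face read 84–85 mm high, just under the bolts' 85 mm level. The last wrist picture shows both bolt noses over the ends of the lift. The vertical force on the tool stayed at or below about 8 N at every reading.
- **Other items:** in the last top picture the tape, sanding block and chalk are where they started. The arm hid part of the die there, but the wrist picture just before shows it standing in place. These were checks by eye; I did not measure for small shifts.
- **Not checked:** I did not read the follower or bolt joints directly. That both lifts are in rests on the top height and on the two empty pick-up spots.
- **Disagreements:** the first image fit of lift 1 came out 82.5 mm long instead of 86 mm. I used the depth extents instead, and the check in the gripper agreed with that to about 1 mm. The felt strip was not disturbed.

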